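# Make up the pouring board for four spoons

## Task

Get the slatted pouring board ready to cast four spoons: close the open spoon mould on it with its own cover, fully home on its keys, and bring over just enough strapped spoon moulds from the ware board that four spoon moulds stand on the slats, counting the one you close and any strapped spoon mould already there. Stand them flat with their pour holes up, each directly on the slats, without dropping any mould, and leave everything that is not needed where it is.

Things in the scene. Friction and masses are not known exactly. Their poses are not given: they have to be found in the camera images.
- pour_top (a point): Centre of the top of the pouring board: eight wooden slats over a grey drip tray, fixed. x and y run along its sides; the slatted top is 300 mm (x) x 335 mm (y), flat, 24 mm above the bench. It starts with the open mould half on it and two other moulds: two strapped spoon moulds, or one and the round mould.
- ware_top (a point): Centre of the top of the ware board: plain plywood, 300 mm (x) x 450 mm (y), top 24 mm above the bench, fixed. The other moulds, both loose covers and a brush stand on it, their long sides roughly along its x.
- mould1_c (a point): Strapped spoon mould: two plaster halves held shut by two black rubber bands, handled as one piece; 124 (x) x 60 (y) x 50 mm (z), 0.33 to 0.57 kg, both corners of its +x end clipped at 45 degrees (16 mm), pour hole 23 mm wide in the top, 18 mm from the middle towards -x. The bands are 43 mm from the middle on the -x side, 30 mm on the +x side. This point: its centre, 25 mm above its underside.
- mould2_c (a point): Another strapped spoon mould, the same as mould1 in every way; this point is its centre, 25 mm above its underside.
- mould3_c (a point): Another strapped spoon mould, the same as mould1 in every way; this point is its centre, 25 mm above its underside.
- mould4_c (a point): Another strapped spoon mould, the same as mould1 in every way; this point is its centre, 25 mm above its underside.
- mould5_c (a point): Another strapped spoon mould, the same as mould1 in every way; this point is its centre, 25 mm above its underside.
- base_c (a point): Open mould's lower half, loose on the slats: plaster, 124 (x) x 60 (y) x 25 mm (z), both corners of its +x end clipped, spoon-shaped hollow on top and three tapered keys standing 8 mm above the top: one at x -51 y 0, two at x +28 y 19.5 and -19.5 mm; 12 mm wide at the foot, 7 at the tip. This point: centre of the block (keys left out), 12.5 mm above its underside.
- cover_a_c (a point): The open mould's own cover: plaster, 124 (x) x 60 (y) x 25 mm (z), 0.16 to 0.27 kg, lying right way up (pour hole on top), both corners of its +x end clipped as on the lower half. Sockets below take the three keys with 1 mm of play. Closed: flat on the lower half, axes alike, its centre 25 mm above base_c; turned round or askew it rides up on the keys. This point: its centre, 12.5 mm above its underside.
- cover_b_c (a point): A cover from some other mould, of the same size, but with two diagonally opposite corners clipped off and two sockets that do not fit these keys. This point is its centre, 12.5 mm above its underside.
- round_c (a point): A round beaker mould, plaster, 76 mm across and 60 mm high with a wide mouth and one rubber band; not a spoon mould. It may stand on either board. This point is its centre, 30 mm above its underside.
- mould_brush: A brush with a wooden handle, 140 mm long along x, lying on the ware board; origin on its underside.
- fettling_knife: A thin knife with a wooden handle, 175 mm long along its x, lying on the bench behind the boards; origin on its underside.
- wood_block: A plain wooden block, 45 x 110 x 40 mm, on the bench behind the boards; origin at the centre of its underside.

How it is judged:
By the outcome, as a careful person would: the job done as asked, in the order asked, and still so for the second after the job is handed in, with the robot touching nothing.
It also fails if it takes over 72 s, if anything falls off the work surface, if the arm or the gripper's body presses on something with over 40 N, if the wrist force passes 120 N, or if a joint passes its speed limit or range.

## Robot

A 6-joint arm with a two-finger parallel gripper is mounted at the origin on the work surface. World frame = base frame: x ahead of the robot, y to its left, z up, the work surface at z = 0. Lengths are in mm, angles in degrees, forces in N, time in s.
With the tool pointing down it reaches from about 300 to 850 mm from the base axis. Payload 4.2 kg.
Tool frame: the origin (TCP) lies midway between the tips of the shut fingers; the grasp point (between the pads) lies 19 mm behind it (env.grip_depth is the distance from the TCP to the grasp point, in mm); z points along the fingers, y is the line along which they close (so a half turn about z gives the same grasp; the last joint's range is limited). The gripper opens to 91 mm and grips with 3 to 60 N. Pads are 32 mm wide; open, the fingers measure 118 mm over their backs; the gripper's body (76 mm by 178 mm) begins 60 mm behind the grasp point.
Start: joints at [-73.281, 18.312, 89.639, -0, 72.044, -1.146], TCP at [176.397, -547.291, 213.976] pointing down, gripper open.
Joint ranges: [-177.97, 177.97], [-48.28, 115.42], [12.27, 149.76], [-77.06, 257.06], [2.81, 150.46], [-146.56, 146.56]. Speed limits (degrees/s): [147.25, 147.25, 180, 180, 180, 180].

## Interface

Orientations are given as [roll, pitch, yaw] about the fixed x, y, z axes, in that order (R = Rz(yaw) Ry(pitch) Rx(roll)).
In Python, from workcell import env, eyes gives the robot as it stands.
- The arm moves only by the tool send_rows, never from a script. Its argument "motion" is a list of rows, each a list of 7 numbers: the shift along the world's x, y, z normalised to -1 to 1, where 1 is 0.5 m, then the turn, a rotation vector about the world's x, y, z normalised to -1 to 1, where 1 is 60 degrees, then the opening, from -1 (shut) to 1 (fully open). A call has 1 to 20 rows; each row is the pose to reach, as a shift and turn from the pose commanded when the call began; what a row does not reach only later rows make up. A row lasts 1/8 s, in which the tool goes at most 62.5 mm and 10.7 degrees, less where a joint would pass 70% of its speed; a pose out of reach is approached as far as the arm can. A call with a number of a shift or a turn outside -1 to 1 is refused whole. A call with a gripper value outside its range is refused whole. The fingers move at their own pace and stop on an object; "squeeze" is the grip in N (left out, the last holds). Time passes only in rows, so rows that repeat a pose let the fingers close. It gives the time, the measured TCP pose, the force, the opening and the grip force at its end, in the units of the state.
- env.state(): the state, without advancing time (a new reading comes with each control period).
- eyes.grab_frame(name): name is "scene" or "side" or "wrist"; returns a dict with "pixels" (420x560x3 uint8, red, green, blue), "depth" (420x560 float32, mm along the optical axis (not along the pixel's ray), 0 where there is no reading), "fx", "fy", "cx", "cy" (pixels), "R" (3x3) and "t" (3): a world point X has camera coordinates R X + t; the wrist camera has in their place "T_tool_cam" (4x4, takes a point from camera to tool coordinates, whose origin is the TCP and whose axes are the flange's). Camera axes: x right, y down, z forward; pixel columns grow to the right and rows downward; lengths in mm; the calibration is good to about 2 mm. The wrist camera is an equidistant fisheye: a pixel r from the principal point sees the ray r / f radians off the axis. A picture is of the moment at which its call begins: read the wrist's pose just before it.
- env.job_done(): hands the job in; it is judged then, once.
The state is a dict: "time_s": time; "qpos": joint angles; "qvel": joint speeds; "effort": joint torques, N m; "ee_pos": TCP position; "ee_rot": TCP orientation; "force": force on the tool from outside, world axes, zero at the start; "torque": the same for the moment, N m; "gripper_width": finger opening in mm; "gripper_force": force on a finger pad.
Only numpy, scipy, OpenCV 4.12 (cv2) and the standard library are available. Lean on these libraries where they do the work, as an engineer would, in place of code of your own. Each camera call takes 0.05 s, during which the arm holds its last target. There are 200 camera calls.

## Working session

There is one attempt and no reset: what is moved stays moved. The work goes in short steps, Python scripts to look and compute and a tool call to move; the robot and the scene stay as the last step left them, time stands still between calls to the robot, and variables do not carry over. Pictures are saved under pics/ and viewed, at most 10 in all, crops included, and the job is handed in when it is done.

Besides the shell and the picture viewer there is one more tool, called after "Request:" as name(argument=value, ...) on one line, values as JSON. send_rows: Moves the arm, as the interface text tells. Its arguments: {"type":"object","properties":{"motion":{"type":"array"},"squeeze":{"type":"number"}},"required":["motion"]}

```bash
ls; mkdir -p pics
python3 - <<'E'
from workcell import env, eyes
import cv2, numpy as np
s=env.state(); print(s['time_s'],s['ee_pos'],s['ee_rot'],s['gripper_width'],env.grip_depth)
ims=[]
for n in ("scene","side"):
    f=eyes.grab_frame(n); np.savez(f'pics/{n}0.npz',**f); ims.append(f['pixels'])
    print(n,f['fx'],f['cx'],f['cy'],-f['R'].T@f['t'], f['R'][2])
    cv2.imwrite(f'pics/{n}0.png',cv2.resize(f['pixels'][...,::-1],(784,588),interpolation=cv2.INTER_CUBIC))
E
```

```text
pics
0.0 [ 176.25319566 -546.81031813  213.1084823 ] [-1.79898654e+02 -5.62339951e-04  1.78654232e+01] 91.0527459336278 18.8
scene 529.5490944312254 277.01250374196803 212.67094343330484 [1449.42751336  285.36763406  839.70981795] [-0.69633142 -0.28353723 -0.65933997]
side 504.0541586259549 276.13587359511683 216.22828007828576 [117.89612489 671.0771598  811.92182256] [ 0.43865043 -0.62626103 -0.64450207]
```

View pics/scene0.png

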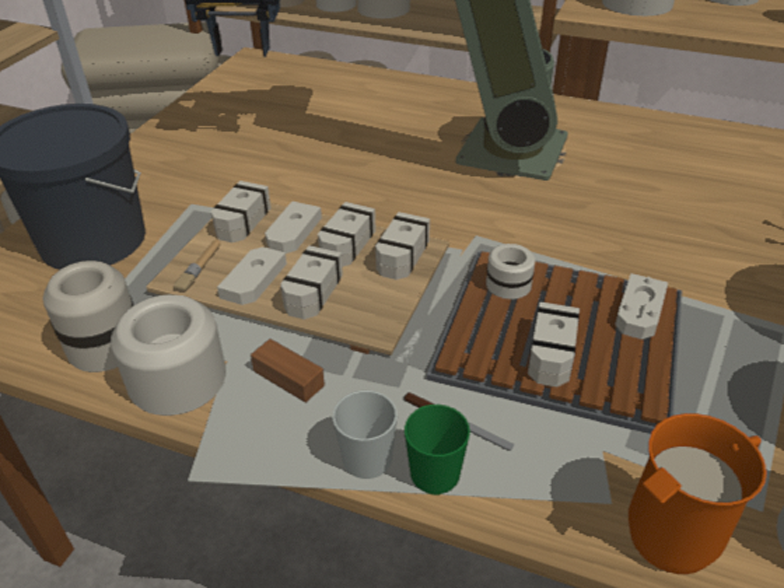

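View pics/side0.png

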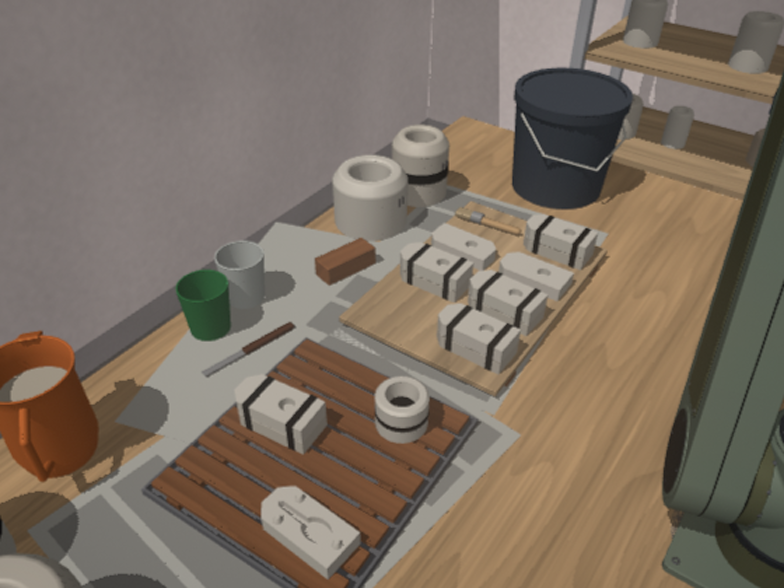

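The scene shows the base at (640,305), the round mould at (510,270) and one strapped mould at (555,340) on the slats. The ware board holds four strapped moulds, two covers at (293,227) and (252,273), and the brush. So I need two more moulds. Next I'll merge the depth from both views into a top-down map.

```bash
cat > h.py <<'E'
import numpy as np, cv2
def cloud(f):
    v,u=np.indices(f['depth'].shape); d=f['depth']
    P=np.stack([(u-f['cx'])/f['fx']*d,(v-f['cy'])/f['fy']*d,d],-1)
    return (P-f['t'])@f['R'], d>0
def light(px):
    h=cv2.cvtColor(px,cv2.COLOR_RGB2HSV); return (h[...,1]<60)&(h[...,2]>140)
def corners(c):  # rect of a contour
    return cv2.minAreaRect(c)
E
python3 - <<'E'
from h import *
H,W=500,900  # x 250..750 rows ; y 450..-450 cols
tops={}
vis=np.zeros((1000,900,3),np.uint8)
for n in("scene","side"):
    f=dict(np.load(f'pics/{n}0.npz')); P,ok=cloud(f); px=f['pixels']
    L=light(px)
    for lo,hi,name in((66,90,'strap'),(42,56,'cover')):
        m=(ok&(P[...,2]>lo)&(P[...,2]<hi)&(P[...,0]>200)&(P[...,0]<780)&(abs(P[...,1])<480))
        # top face only: local normal up -> z nearly constant
        dz=np.abs(cv2.Laplacian(P[...,2].astype(np.float32),cv2.CV_32F))
        g=cv2.morphologyEx(P[...,2].astype(np.float32),cv2.MORPH_GRADIENT,np.ones((3,3)))
        m&=(g<6 )
        k,lab,st,_=cv2.connectedComponentsWithStats(m.astype(np.uint8),connectivity=4)
        for i in range(1,k):
            if st[i,4]<80: continue
            q=P[lab==i]; r=cv2.minAreaRect(q[:,:2].astype(np.float32))
            print(n,name,st[i,:2]+st[i,2:4]//2,st[i,4],'z',np.median(q[:,2]).round(1),'c',np.round(r[0],1),'sz',np.round(r[1]),'ang',round(r[2],1))
    m=ok&(P[...,2]>-20)&(P[...,2]<120)
    x=P[m]; c=px[m]; o=np.argsort(x[:,2]); x=x[o];c=c[o]
    r=((x[:,0]-330)*1.5).astype(int); cc=((300-x[:,1])/1).astype(int)
    ro=((750-x[:,0])).astype(int); co=((350-x[:,1])).astype(int)
    im=np.zeros((550,800,3),np.uint8)
    g=(ro>=0)&(ro<550)&(co>=0)&(co<800); 
    for a in(0,1):
        for b in (0,1):
            im[np.clip(ro[g]+a,0,549),np.clip(co[g]+b,0,799)]=c[g]
    cv2.imwrite(f'pics/top_{n}.png',im[...,::-1])
    print(n,'bench z',np.median(P[ok&(abs(P[...,2])<10)][:,2]))
a=cv2.imread('pics/top_scene.png');b=cv2.imread('pics/top_side.png')
cv2.imwrite('pics/top.png',np.maximum(a,b))
E
```

```text
scene strap [171 143] 346 z 75.5 c [ 484.5 -401.3] sz [117.  59.] ang 0.5
scene strap [248 160] 473 z 75.5 c [ 483.9 -185.6] sz [ 56. 121.] ang 87.6
scene strap [288 168] 480 z 75.6 c [478.5 -80.7] sz [ 57. 124.] ang 88.8
scene strap [366 185] 140 z 85.0 c [493.1 113.3] sz [68. 59.] ang 67.6
scene strap [222 194] 609 z 75.5 c [ 624.7 -186.9] sz [119.  58.] ang 0.4
scene strap [397 238] 830 z 75.2 c [627.2 217.6] sz [124.  57.] ang 6.7
scene cover [209 159] 374 z 50.4 c [ 481.5 -296.5] sz [ 57. 124.] ang 89.7
scene cover [180 194] 499 z 50.2 c [ 628.2 -296.5] sz [ 58. 122.] ang 88.5
scene cover [460 215] 473 z 50.0 c [481.5 329.5] sz [ 54. 123.] ang 87.3
scene bench z 1.834985836491351
side strap [402 165] 398 z 75.9 c [ 480. -403.] sz [119.  61.] ang 2.2
side strap [312 187] 511 z 75.5 c [ 619.1 -188.9] sz [120.  59.] ang 1.2
side strap [363 209] 608 z 75.7 c [ 478.1 -187.6] sz [ 61. 119.] ang 88.5
side strap [342 234] 729 z 75.5 c [474.8 -82.8] sz [ 62. 120.] ang 89.9
side strap [200 288] 1096 z 75.0 c [621.7 216.6] sz [121.  60.] ang 7.0
side strap [287 284] 301 z 84.8 c [479.8 117.7] sz [62. 68.] ang 76.1
side cover [331 173] 400 z 50.4 c [ 623.6 -297.2] sz [ 56. 120.] ang 88.2
side cover [383 194] 481 z 50.4 c [ 476.4 -298.6] sz [ 57. 119.] ang 89.6
side cover [222 376] 1279 z 49.8 c [475.9 328.8] sz [ 59. 122.] ang 88.0
side bench z 1.8825656677721705
```

View pics/top.png

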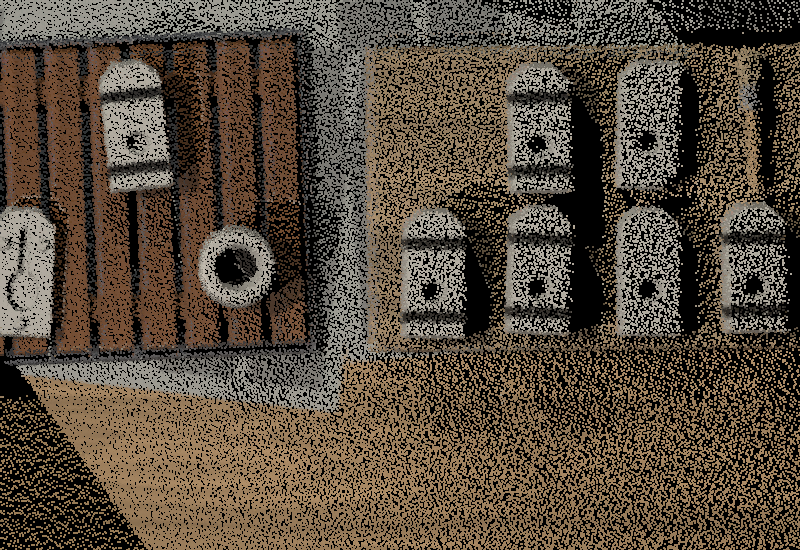

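The merged map (x = 750−row, y = 350−col) shows the cover at (479,-297.5) clipped at both +x corners, so that is cover_a. The cover at (626,-297) is clipped diagonally, so that is cover_b. Measured heights match the text: 75 for mould tops, 50 for covers and 85 for the round mould, with a bias of about 1.8. I'll move above cover_a for a close look.

Request:
send_rows(motion=[[0.604,0.499,-0.06,0,0,-0.298,1],[0.604,0.499,-0.06,0,0,-0.298,1],[0.604,0.499,-0.06,0,0,-0.298,1],[0.604,0.499,-0.06,0,0,-0.298,1],[0.604,0.499,-0.06,0,0,-0.298,1],[0.604,0.499,-0.06,0,0,-0.298,1],[0.604,0.499,-0.06,0,0,-0.298,1],[0.604,0.499,-0.06,0,0,-0.298,1],[0.604,0.499,-0.06,0,0,-0.298,1],[0.604,0.499,-0.06,0,0,-0.298,1]])

```text
time_s: 1.35
ee_pos: [477.3, -299.0, 184.2]
ee_rot: [180.0, 0.0, -0.1]
force: [-0.2, -0.7, -0.8]
gripper_width: 91.1
gripper_force: 0.0
```

```bash
cat >> h.py <<'E'
from scipy.spatial.transform import Rotation as Ro
def wgrab(tag):
    from workcell import env,eyes
    s=env.state(); f=eyes.grab_frame('wrist'); f['ee']=s['ee_pos']; f['rot']=s['ee_rot']
    np.savez(f'pics/{tag}.npz',**f); cv2.imwrite(f'pics/{tag}.png',f['pixels'][...,::-1])
    print('t',s['time_s'],'ee',np.round(s['ee_pos'],1),'rot',np.round(s['ee_rot'],2)); return f
def wray(f,u,v):
    """pixel -> world ray origin, dirs"""
    u=np.asarray(u,float);v=np.asarray(v,float)
    a,b=(u-f['cx'])/f['fx'],(v-f['cy'])/f['fy']; th=np.hypot(a,b); k=np.where(th>1e-9,np.sin(th)/np.maximum(th,1e-9),1)
    d=np.stack([a*k,b*k,np.cos(th)],-1)
    R=Ro.from_euler('xyz',f['rot'],degrees=True).as_matrix(); T=f['T_tool_cam']
    return R@T[:3,3]+f['ee'], d@(R@T[:3,:3]).T
def wplane(f,u,v,z):
    o,d=wray(f,u,v); return o+d*((z-o[2])/d[...,2])[...,None]
def wcloud(f):
    v,u=np.indices(f['depth'].shape); o,d=wray(f,u,v)
    T=f['T_tool_cam'];R=Ro.from_euler('xyz',f['rot'],degrees=True).as_matrix()@T[:3,:3]
    c=d@R[:,2]; D=f['depth']
    return o+d*(D/np.where(abs(c)<1e-3,1,c))[...,None], (D>0)&(c>0.1)
E
python3 - <<'E'
from h import *
f=wgrab('w1'); print(f['fx'],f['fy'],f['cx'],f['cy']); print(np.round(f['T_tool_cam'],3))
P,ok=wcloud(f)
m=ok&(P[...,2]>42)&(P[...,2]<56)
print('board z',np.median(P[ok&(P[...,2]>15)&(P[...,2]<35)][:,2]))
k,lab,st,_=cv2.connectedComponentsWithStats(m.astype(np.uint8),connectivity=4)
for i in range(1,k):
    if st[i,4]>800:
        q=P[lab==i]; print(st[i],np.median(q[:,2]),cv2.minAreaRect(q[:,:2].astype(np.float32)))
E
```

```text
t 1.35 ee [ 477.3 -299.   184.2] rot [ 1.7997e+02  1.0000e-02 -1.4000e-01]
325.19226210127806 325.19226210127806 278.2861957479083 214.01071357560048
[[ 0.00000e+00 -9.59000e-01 -2.85000e-01  8.11230e+01]
 [ 1.00000e+00 -0.00000e+00  1.00000e-03  4.00000e-03]
 [-1.00000e-03 -2.85000e-01  9.59000e-01 -1.69494e+02]
 [ 0.00000e+00  0.00000e+00  0.00000e+00  1.00000e+00]]
board z 22.705168838473952
[ 244    0   67  115 6822] 47.75411009759864 ((620.9613037109375, -298.6217956542969), (60.6961555480957, 114.59125518798828), 88.1880111694336)
[512  37  36 149 904] 49.07145987399733 ((591.153564453125, -592.7623901367188), (183.3225555419922, 60.033843994140625), 7.079929351806641)
[ 246  139   64  122 6835] 47.63412177546735 ((478.74407958984375, -298.9931640625), (123.77294921875, 60.47328186035156), 0.17704558372497559)
```

View pics/w1.png

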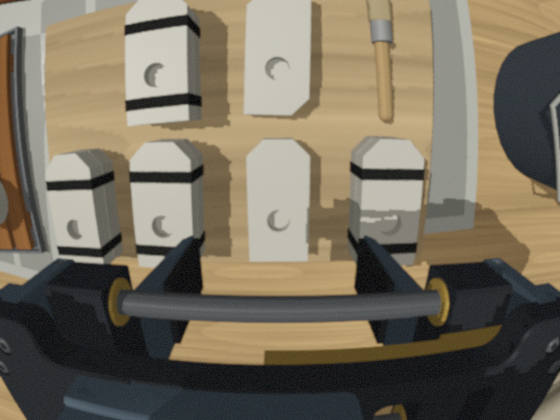

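Wrist view: cover_a is at pixel (278,200) with both far corners clipped, world (478.7,-299.0), yaw about 0.2 and 60x124, right under the gripper. cover_b at (277,55) is clipped diagonally. I'll descend and grip.

Request:
send_rows(motion=[[0.003,0,-0.1,0,0,0.004,1],[0.003,0,-0.2,0,0,0.004,1],[0.003,0,-0.27,0,0,0.004,1],[0.003,0,-0.312,0,0,0.004,1],[0.003,0,-0.312,0,0,0.004,1],[0.003,0,-0.312,0,0,0.004,-1],[0.003,0,-0.312,0,0,0.004,-1],[0.003,0,-0.312,0,0,0.004,-1],[0.003,0,-0.312,0,0,0.004,-1],[0.003,0,-0.312,0,0,0.004,-1],[0.003,0,-0.312,0,0,0.004,-1],[0.003,0,-0.312,0,0,0.004,-1],[0.003,0,-0.312,0,0,0.004,-1]], squeeze=25)

```text
time_s: 3.02
ee_pos: [480.2, -298.1, 28.6]
ee_rot: [180.0, -0.0, 0.2]
force: [-1.0, -0.2, 6.5]
gripper_width: 59.7
gripper_force: 25.0
```

Request:
send_rows(motion=[[0,0,0.06,0,0,0,-1],[0,0,0.16,0,0,0,-1],[0,0,0.26,0,0,0,-1],[-0.02,0.1,0.28,0,0,0,-1],[-0.04,0.2,0.28,0,0,0,-1],[-0.07,0.3,0.28,0,0,0,-1],[-0.1,0.4,0.28,0,0,0,-1],[-0.13,0.5,0.28,0,0,0,-1],[-0.16,0.6,0.28,0,0,0,-1],[-0.19,0.7,0.28,0,0,0,-1],[-0.22,0.8,0.28,0,0,0,-1],[-0.24,0.9,0.28,0,0,0,-1],[-0.26,1,0.28,0,0,0,-1]])

```text
time_s: 4.65
ee_pos: [348.6, 203.6, 167.4]
ee_rot: [180.0, 0.1, 0.2]
force: [-0.0, -0.1, -3.1]
gripper_width: 60.0
gripper_force: 25.0
```

Request:
send_rows(motion=[[0,0.1,0,0,0,-0.02,-1],[0,0.18,0,0,0,-0.04,-1],[0,0.23,0,0,0,-0.04,-1],[0,0.25,0,0,0,-0.04,-1],[0,0.254,0,0,0,-0.04,-1],[0,0.254,0,0,0,-0.04,-1],[0,0.254,0,0,0,-0.04,-1],[0,0.254,0,0,0,-0.04,-1]])

```text
time_s: 5.65
ee_pos: [350.0, 328.6, 168.1]
ee_rot: [180.0, -0.0, -2.2]
force: [0.0, 0.3, -3.2]
gripper_width: 59.9
gripper_force: 25.0
```

```bash
cat >> h.py <<'E'
def blobs(P,ok,lo,hi,mn=800):
    m=ok&(P[...,2]>lo)&(P[...,2]<hi)
    k,lab,st,_=cv2.connectedComponentsWithStats(m.astype(np.uint8),connectivity=4)
    for i in range(1,k):
        if st[i,4]>mn:
            q=P[lab==i]; r=cv2.minAreaRect(q[:,:2].astype(np.float32))
            print(st[i],'z %.1f'%np.median(q[:,2]),'c',np.round(r[0],1),'sz',np.round(r[1],1),'ang %.2f'%r[2])
E
python3 - <<'E'
from h import *
f=wgrab('w2'); P,ok=wcloud(f)
print('slats z',np.median(P[ok&(P[...,2]>15)&(P[...,2]<35)][:,2]))
print('base');blobs(P,ok,42,54)
print('keys');blobs(P,ok,53.3,62,8)
print('cover');blobs(P,ok,150,215)
print('tall');blobs(P,ok,62,92)
E
```

```text
t 5.65 ee [350.  328.6 168.1] rot [ 1.80e+02 -1.00e-02 -2.22e+00]
slats z 22.73239716010417
base
[ 238    4   70  134 6838] z 47.8 c [478.2 328.6] sz [ 60.5 124.3] ang 87.41
keys
[  0   0  57  86 478] z 57.6 c [541.1 586.6] sz [ 23.1 114.7] ang 42.01
[290  32  11  11  78] z 55.3 c [504.6 308. ] sz [8.6 7.9] ang 42.75
[245  33  11  10  70] z 55.8 c [506.1 346.7] sz [7.6 8.3] ang 62.67
[458  39  34  74 372] z 57.0 c [477.7 137.1] sz [74.3 30.2] ang 12.32
[488  53  23  42 639] z 56.3 c [485.2 104. ] sz [41.9 25.2] ang 12.39
[267 119  11  11  86] z 55.5 c [427.8 330.8] sz [8.6 8.7] ang 87.94
cover
[  184   159   191   137 17246] z 187.2 c [371.5 325.7] sz [77.1 80.6] ang 64.36
[ 225  322  107   28 2765] z 187.1 c [312.8 329.9] sz [60.7 21.5] ang 87.48
tall
[   0    0   51   82 1516] z 76.6 c [542.4 582.1] sz [ 20.5 103.5] ang 44.93
[ 464   34   69   79 3569] z 81.3 c [482.2 115.7] sz [75.2 72.9] ang 21.79
```

View pics/w2.png

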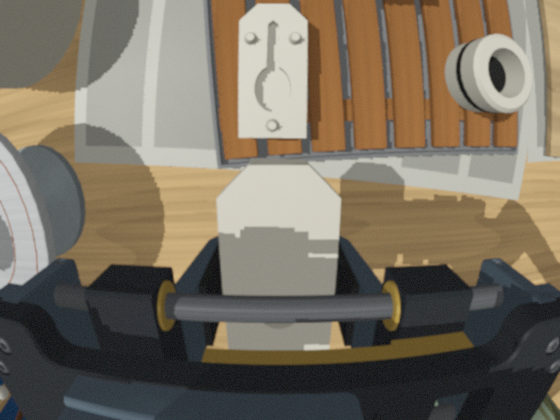

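Wrist view: the base is at pixel (272,70), +x end away, keys at (250,38), (295,37) and (272,124). The held cover has its clipped end the same way. The key positions confirm the base at (478.2,328.6), yaw −2.6. Now I'll check the cover's pose in the hand.

Run:
```python
from h import *
f=dict(np.load('pics/w2.npz')); P,ok=wcloud(f)
m=ok&(P[...,2]>183)&(P[...,2]<190)&light(f['pixels']) ; m[:,:180]=0;m[:,380:]=0
q=P[m][:,:2]-f['ee'][:2]
for yaw in(-2.2,-2.6):
    c,s=np.cos(np.radians(yaw)),np.sin(np.radians(yaw)); r=q@np.array([[c,-s],[s,c]])
    print(yaw,np.percentile(r,[0.1,1,99,99.9],axis=0).round(1).tolist())
r0=r
for a,b in((-60,-45),(-30,-15),(20,40)):   # side edges
    k=(r[:,0]>a)&(r[:,0]<b)
    if k.sum()>20: print(a,np.percentile(r[k,1],[0.5,99.5]).round(1))
from workcell import env
S=[env.state() for _ in range(3)]; print([np.round(s['ee_pos'],2).tolist() for s in S])
```

```text
-2.2 [[-46.8, -30.0], [-45.3, -29.1], [59.7, 28.7], [60.4, 29.6]]
-2.6 [[-46.8, -29.9], [-45.3, -29.0], [59.7, 28.8], [60.4, 29.7]]
-60 [-29.9  28.9]
-30 [-29.8  29.3]
20 [-29.4  29.5]
[[350.01, 328.76, 168.13], [350.01, 328.76, 168.13], [350.01, 328.76, 168.13]]
```

Request:
send_rows(motion=[[0.1,0,0,0,0,-0.007,-1],[0.2,0,0,0,0,-0.007,-1],[0.259,0,-0.02,0,0,-0.007,-1],[0.259,0,-0.1,0,0,-0.007,-1],[0.259,0,-0.17,0,0,-0.007,-1],[0.259,0,-0.196,0,0,-0.007,-1],[0.259,0,-0.196,0,0,-0.007,-1],[0.259,0,-0.196,0,0,-0.007,-1],[0.259,0,-0.196,0,0,-0.007,-1]])

```text
time_s: 6.82
ee_pos: [480.2, 329.8, 71.5]
ee_rot: [-179.9, -0.1, -2.6]
force: [-0.4, 0.3, -2.2]
gripper_width: 59.6
gripper_force: 25.0
```

Run:
```python
from h import *
from workcell import env
for _ in range(1):
    f=wgrab('w3'); P,ok=wcloud(f)
m=ok&(abs(P[...,2]-(f['ee'][2]+19))<4)&light(f['pixels']); m[:,:180]=0;m[:,380:]=0
q=P[m][:,:2]-f['ee'][:2]; c,s=np.cos(np.radians(-2.6)),np.sin(np.radians(-2.6)); r=q@np.array([[c,-s],[s,c]])
print(np.percentile(r,[0.1,1,99,99.9],axis=0).round(1).tolist(), env.state()['ee_pos'],env.state()['force'])
```

```text
t 6.825 ee [480.2 329.8  71.5] rot [-1.799e+02 -1.400e-01 -2.590e+00]
[[-47.1, -30.0], [-45.8, -29.2], [59.6, 28.8], [60.4, 29.5]] [479.99176399 329.68147403  71.25404817] [ 0.0029391   0.14721444 -2.40312601]
```

Request:
send_rows(motion=[[-0.001,-0.002,0,0,0,0,-1],[-0.001,-0.002,-0.01,0,0,0,-1],[-0.001,-0.002,-0.018,0,0,0,-1],[-0.001,-0.002,-0.024,0,0,0,-1],[-0.001,-0.002,-0.028,0,0,0,-1],[-0.001,-0.002,-0.028,0,0,0,-1],[-0.001,-0.002,-0.028,0,0,0,-1]])

```text
time_s: 7.75
ee_pos: [479.0, 328.3, 56.1]
ee_rot: [-180.0, -0.0, -2.6]
force: [0.2, 0.8, -1.8]
gripper_width: 59.9
gripper_force: 25.0
```

Request:
send_rows(motion=[[0,0,-0.003,0,0,0,-1],[0,0,-0.005,0,0,0,-1],[0,0,-0.006,0,0,0,-1],[0,0,-0.006,0,0,0,-1],[0,0,-0.006,0,0,0,-1]])

```text
time_s: 8.38
ee_pos: [478.9, 328.2, 53.6]
ee_rot: [-180.0, -0.0, -2.6]
force: [-2.0, -1.1, 6.1]
gripper_width: 59.9
gripper_force: 25.0
```

Contact came at TCP z 53.6, which is the height expected when closed. I'll release and back up and forward, so the camera sees the joint.

Request:
send_rows(motion=[[0,0,0,0,0,0,0.5],[0,0,0,0,0,0,0.7],[0,0,0,0,0,0,0.7],[0,0,0,0,0,0,0.7],[0,0,0.06,0,0,0,0.7],[0,0,0.16,0,0,0,0.8],[0,0,0.24,0,0,0,1],[0,0,0.26,0,0,0,1],[0,0,0.26,0,0,0,1],[0,0,0.26,0,0,0,1]])

```text
time_s: 9.62
ee_pos: [477.9, 327.6, 181.0]
ee_rot: [179.9, 0.2, -2.6]
force: [-0.4, -0.2, -1.0]
gripper_width: 91.2
gripper_force: 0.0
```

Run:
```python
from h import *
f=wgrab('w4'); P,ok=wcloud(f)
print('slats',np.median(P[ok&(P[...,2]>15)&(P[...,2]<35)][:,2]))
blobs(P,ok,62,95)
m=ok&(P[...,2]>66)&(P[...,2]<78)&(abs(P[...,0]-478)<55)&(abs(P[...,1]-328)<27)
q=P[m]; c=np.linalg.lstsq(np.c_[q[:,:2]-[478,328],np.ones(len(q))],q[:,2],rcond=None)[0]; print('plane',c)
```

```text
t 9.625 ee [477.9 327.6 181. ] rot [179.87   0.18  -2.59]
slats 22.74314004080611
[ 354    0   82  118 7172] z 73.0 c [616.7 215.1] sz [107.8  63.4] ang 6.56
[   7   42   50  156 2688] z 79.4 c [593.7 579.6] sz [ 60.5 168.9] ang 83.76
[ 243  142   70  134 8228] z 72.6 c [476.7 327.9] sz [ 60.5 125.1] ang 87.37
[ 452  161   66   75 3160] z 81.1 c [483.6 115.3] sz [73.4 75.5] ang 72.67
plane [ 2.63324737e-03 -1.73541235e-03  7.26258168e+01]
```

View pics/w4.png

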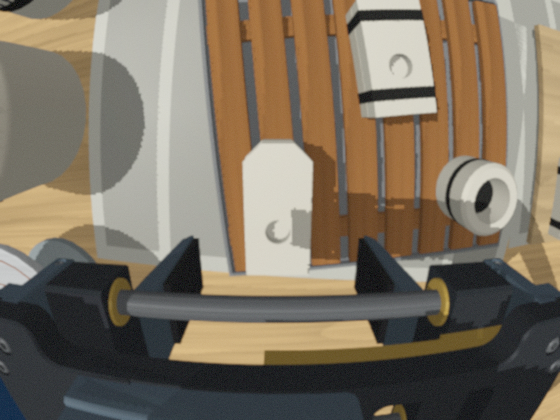

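Wrist view: the cover at (278,205) sits on the base with its top at 72.6, 50 above the slats and tilted only 0.15°, so it is home. Next I'll check the slat extents for the free spots while the arm moves towards the first mould.

Run:
```python
from h import *
for n in('w4','w2'):
    f=dict(np.load(f'pics/{n}.npz')); P,ok=wcloud(f)
    h=cv2.cvtColor(f['pixels'],cv2.COLOR_RGB2HSV)
    m=ok&(h[...,1]>140)&(h[...,0]<14)&(abs(P[...,2]-22.7)<4)&(abs(P[...,1]-220)<220)
    m=cv2.morphologyEx(m.astype(np.uint8),cv2.MORPH_OPEN,np.ones((3,3)))>0
    q=P[m]
    for x in range(420,700,60):
        k=abs(q[:,0]-x)<6
        if k.sum()>30: print(n,'x',x,'y',np.percentile(q[k,1],[.5,99.5]).round(1))
    for y in range(80,380,60):
        k=abs(q[:,1]-y)<8
        if k.sum()>30: print(n,'y',y,'x',np.percentile(q[k,0],[.5,99.5]).round(1))
f=dict(np.load('pics/scene0.npz')); P,ok=cloud(f); h=cv2.cvtColor(f['pixels'],cv2.COLOR_RGB2HSV)
m=(ok&(h[...,1]>130)&(h[...,0]<14)&(P[...,2]>20)&(P[...,2]<30)&(abs(P[...,1]-220)<200)&(P[...,0]>380)&(P[...,0]<730)).astype(np.uint8)
print(cv2.minAreaRect(P[cv2.morphologyEx(m,cv2.MORPH_OPEN,np.ones((3,3)))>0][:,:2].astype(np.float32)))
```

```text
((556.6563110351562, 219.18621826171875), (299.0908508300781, 333.7808837890625), 2.293363094329834)
```

Request:
send_rows(motion=[[0,-0.1,0,0,0,0.043,1],[0,-0.2,0,0,0,0.043,1],[0,-0.3,0,0,0,0.043,1],[0,-0.4,0,0,0,0.043,1],[0,-0.5,0,0,0,0.043,1],[0,-0.6,0,0,0,0.043,1],[0,-0.7,0,0,0,0.043,1],[0,-0.8,0,0,0,0.043,1],[0,-0.82,0,0,0,0.043,1],[0,-0.82,0,0,0,0.043,1],[0,-0.82,0,0,0,0.043,1]])

```text
time_s: 11.05
ee_pos: [478.7, -80.6, 182.5]
ee_rot: [-180.0, 0.1, 0.1]
force: [0.2, 0.4, -0.9]
gripper_width: 91.1
gripper_force: 0.0
```

Run:
```python
from h import *
f=wgrab('w5'); P,ok=wcloud(f)
blobs(P,ok,66,90)
```

```text
t 11.05 ee [478.7 -80.6 182.5] rot [-1.7996e+02  6.0000e-02  5.0000e-02]
[ 365    0   69  126 7435] z 73.0 c [ 620.  -189.5] sz [119.7  63. ] ang 1.04
[   0   29   36  115 3113] z 72.5 c [624.3 209.9] sz [127.6  62.1] ang 0.58
[ 359  142   71  129 6038] z 72.8 c [ 480.6 -188.9] sz [ 62.6 125. ] ang 87.77
[ 246  145   72  132 8075] z 72.8 c [476.  -83.5] sz [ 62.5 124.6] ang 89.72
[ 523  156   37  104 2637] z 72.9 c [ 482.6 -403.9] sz [124.7  63. ] ang 0.88
[  55  170   67   76 3018] z 81.4 c [483.7 111.3] sz [76.1 74. ] ang 15.38
```

Board centre is (556,219), yaw 2.3, size 299x334. Free places are about (625,112) and (625,328). The mould is at (476,-83.5), top at 72.8. I'll grasp it now.

Request:
send_rows(motion=[[-0.005,-0.006,-0.08,0,0,-0.004,1],[-0.005,-0.006,-0.18,0,0,-0.004,1],[-0.005,-0.006,-0.26,0,0,-0.004,1],[-0.005,-0.006,-0.3,0,0,-0.004,1],[-0.005,-0.006,-0.3,0,0,-0.004,1],[-0.005,-0.006,-0.3,0,0,-0.004,-1],[-0.005,-0.006,-0.3,0,0,-0.004,-1],[-0.005,-0.006,-0.3,0,0,-0.004,-1],[-0.005,-0.006,-0.3,0,0,-0.004,-1],[-0.005,-0.006,-0.3,0,0,-0.004,-1],[-0.005,-0.006,-0.3,0,0,-0.004,-1],[-0.005,-0.006,-0.3,0,0,-0.004,-1],[-0.005,-0.006,-0.3,0,0,-0.004,-1]], squeeze=40)

```text
time_s: 12.72
ee_pos: [476.8, -84.4, 33.7]
ee_rot: [-180.0, -0.1, -0.3]
force: [-1.3, 3.2, 5.8]
gripper_width: 60.1
gripper_force: 40.0
```

Request:
send_rows(motion=[[0,0,0.04,0,0,0,-1],[0,0,0.12,0,0,0,-1],[0,0,0.22,0,0,0,-1],[0.03,0.08,0.25,0,0,0.03,-1],[0.06,0.18,0.25,0,0,0.03,-1],[0.1,0.28,0.25,0,0,0.03,-1],[0.14,0.38,0.25,0,0,0.03,-1],[0.18,0.48,0.25,0,0,0.03,-1],[0.22,0.58,0.25,0,0,0.03,-1],[0.26,0.68,0.25,0,0,0.03,-1],[0.28,0.76,0.25,0,0,0.03,-1],[0.3,0.81,0.25,0,0,0.03,-1],[0.3,0.827,0.25,0,0,0.03,-1],[0.3,0.827,0.25,0,0,0.03,-1],[0.3,0.827,0.25,0,0,0.03,-1],[0.3,0.827,0.25,0,0,0.03,-1]])

```text
time_s: 14.72
ee_pos: [626.3, 327.6, 158.2]
ee_rot: [180.0, 0.0, 1.5]
force: [-0.2, -0.6, -4.5]
gripper_width: 60.0
gripper_force: 40.0
```

Run:
```python
from h import *
f=wgrab('w6'); P,ok=wcloud(f)
print('board');blobs(P,ok,66,90)
print('held');blobs(P,ok,f['ee'][2]+25,f['ee'][2]+55)
```

```text
t 14.725 ee [626.3 327.6 158.2] rot [179.98   0.     1.48]
board
[   0    0   59  116 1894] z 79.0 c [774.9 563.4] sz [ 38.8 124.2] ang 61.57
[ 370  152   70  130 6808] z 72.8 c [629.6 216.7] sz [115.7  62.5] ang 6.24
[   0  155   62  109 1731] z 78.2 c [640.5 575.7] sz [130.   29.6] ang 32.08
held
[  176   164   206   132 18311] z 197.3 c [658.5 328.2] sz [59.3 85.5] ang 1.61
[ 202  321  153   29 3749] z 197.0 c [610. 327.] sz [30.1 67.4] ang 1.50
```

Request:
send_rows(motion=[[0,0,-0.08,0,0,0,-1],[0,0,-0.17,0,0,0,-1],[0,0,-0.22,0,0,0,-1],[0,0,-0.24,0,0,0,-1],[0,0,-0.245,0,0,0,-1],[0,0,-0.248,0,0,0,-1],[0,0,-0.249,0,0,0,-1],[0,0,-0.249,0,0,0,-1],[0,0,-0.249,0,0,0,-1]])

```text
time_s: 15.9
ee_pos: [626.6, 328.8, 33.9]
ee_rot: [-180.0, -0.0, 1.5]
force: [0.3, 1.4, -3.9]
gripper_width: 60.0
gripper_force: 40.0
```

Request:
send_rows(motion=[[0,0,-0.001,0,0,0,-1],[0,0,-0.002,0,0,0,-1],[0,0,-0.003,0,0,0,-1],[0,0,-0.003,0,0,0,-1],[0,0,-0.003,0,0,0,-1]])

```text
time_s: 16.52
ee_pos: [626.5, 328.8, 33.8]
ee_rot: [-180.0, -0.1, 1.5]
force: [-4.5, -1.9, 5.4]
gripper_width: 59.6
gripper_force: 40.0
```

It has touched down. I'll release partway, rise, and go to the second mould at (620,-189).

Request:
send_rows(motion=[[0,0,0,0,0,0,0.5],[0,0,0,0,0,0,0.7],[0,0,0,0,0,0,0.7],[0,0,0,0,0,0,0.7],[0,0,0.06,0,0,0,0.7],[0,0,0.16,0,0,0,0.7],[0,0,0.26,0,0,0,1],[0,0,0.3,0,0,0,1],[0,0,0.3,0,0,0,1]])

```text
time_s: 17.65
ee_pos: [627.3, 329.2, 184.1]
ee_rot: [-179.9, -0.2, 1.5]
force: [-0.3, -0.8, 0.1]
gripper_width: 90.9
gripper_force: 0.0
```

Run:
```python
from h import *
f=wgrab('w7'); P,ok=wcloud(f)
blobs(P,ok,66,90)
```

```text
t 17.65 ee [627.3 329.2 184.1] rot [-179.9    -0.23    1.54]
[  14    0   61  116 1680] z 79.3 c [780. 565.] sz [ 45.8 131.4] ang 65.66
[ 244  144   71  131 8016] z 72.8 c [626.2 328.4] sz [123.8  62.7] ang 1.66
[ 364  151   65  123 5809] z 72.9 c [625.1 216.4] sz [124.9  63.1] ang 6.01
[   0  152   77  108 1616] z 78.3 c [638.2 581.3] sz [149.3  41.6] ang 32.91
[ 248  323   59   42 1730] z 72.5 c [477.2 327.7] sz [60.9 63.1] ang 88.71
```

Request:
send_rows(motion=[[0,-0.1,0,0,0,-0.02,1],[0,-0.2,0,0,0,-0.02,1],[0,-0.3,0,0,0,-0.02,1],[0,-0.4,0,0,0,-0.02,1],[0,-0.5,0,0,0,-0.02,1],[0,-0.6,0,0,0,-0.02,1],[0,-0.7,0,0,0,-0.02,1],[0,-0.8,0,0,0,-0.02,1],[0,-0.9,0,0,0,-0.02,1],[-0.005,-1,0,0,0,-0.02,1],[-0.01,-1,0,0,0,-0.02,1]])

```text
time_s: 19.08
ee_pos: [620.0, -174.5, 179.3]
ee_rot: [-180.0, 0.2, 0.1]
force: [-0.1, 0.3, 0.1]
gripper_width: 91.1
gripper_force: 0.0
```

Request:
send_rows(motion=[[0,-0.03,0,0,0,0,1],[0,-0.036,0,0,0,0,1],[0,-0.036,0,0,0,0,1],[0,-0.036,0,0,0,0,1]])

```text
time_s: 19.58
ee_pos: [621.5, -188.5, 182.0]
ee_rot: [-180.0, -0.0, 0.4]
force: [-1.0, 0.3, -0.3]
gripper_width: 90.8
gripper_force: 0.0
```

Run:
```python
from h import *
f=wgrab('w8'); P,ok=wcloud(f)
blobs(P,ok,66,90)
```

```text
t 19.575 ee [ 621.5 -188.5  182. ] rot [-179.99   -0.      0.4 ]
[342   0 110  52 933] z 78.5 c [ 789.1 -289.3] sz [103.6  21.3] ang 71.04
[ 488    0   62   83 1276] z 78.0 c [ 797.3 -426. ] sz [103.4  30.7] ang 43.40
[ 243  141   72  133 8164] z 72.8 c [ 621.9 -189.8] sz [124.8  62.5] ang 1.21
[ 249  323   59   42 1623] z 72.5 c [ 472.5 -188.2] sz [60.4 61.9] ang 87.23
```

The first mould stands at (626,328), top at 72.8, flat. The second is at (621.9,-189.8), yaw 1.2, so I'll grasp it.

Request:
send_rows(motion=[[0,-0.002,-0.08,0,0,0.013,1],[0,-0.002,-0.18,0,0,0.013,1],[0,-0.002,-0.26,0,0,0.013,1],[0,-0.002,-0.3,0,0,0.013,1],[0,-0.002,-0.3,0,0,0.013,1],[0,-0.002,-0.3,0,0,0.013,-1],[0,-0.002,-0.3,0,0,0.013,-1],[0,-0.002,-0.3,0,0,0.013,-1],[0,-0.002,-0.3,0,0,0.013,-1],[0,-0.002,-0.3,0,0,0.013,-1],[0,-0.002,-0.3,0,0,0.013,-1],[0,-0.002,-0.3,0,0,0.013,-1],[0,-0.002,-0.3,0,0,0.013,-1]], squeeze=40)

```text
time_s: 21.25
ee_pos: [621.8, -190.0, 32.9]
ee_rot: [-180.0, -0.1, 1.1]
force: [-0.1, 2.0, 6.4]
gripper_width: 59.8
gripper_force: 40.0
```

Request:
send_rows(motion=[[0,0,0.04,0,0,0,-1],[0,0,0.12,0,0,0,-1],[0,0,0.22,0,0,0,-1],[0,0.08,0.25,0,0,0.01,-1],[0.008,0.18,0.25,0,0,0.01,-1],[0.008,0.28,0.25,0,0,0.01,-1],[0.008,0.38,0.25,0,0,0.01,-1],[0.008,0.48,0.25,0,0,0.01,-1],[0.008,0.56,0.25,0,0,0.01,-1],[0.008,0.604,0.25,0,0,0.01,-1],[0.008,0.604,0.25,0,0,0.01,-1],[0.008,0.604,0.25,0,0,0.01,-1],[0.008,0.604,0.25,0,0,0.01,-1]])

```text
time_s: 22.88
ee_pos: [625.4, 110.2, 156.8]
ee_rot: [180.0, 0.0, 1.6]
force: [-0.3, 0.1, -3.8]
gripper_width: 60.1
gripper_force: 40.0
```

Run:
```python
from h import *
f=wgrab('w9'); P,ok=wcloud(f)
print('board');blobs(P,ok,66,90)
print('held');blobs(P,ok,f['ee'][2]+25,f['ee'][2]+55)
```

```text
t 22.875 ee [625.4 110.2 156.8] rot [1.7996e+02 2.0000e-02 1.6300e+00]
board
[ 115  143   83  139 7396] z 72.7 c [625.1 216. ] sz [124.2  62.9] ang 6.29
[  26  147   67  126 5142] z 72.5 c [626.5 327.8] sz [124.3  64.3] ang 1.07
held
[  177   162   204   134 18608] z 196.7 c [658.3 110.9] sz [59.6 85.5] ang 2.10
[ 202  321  153   29 3770] z 196.5 c [609.3 109.7] sz [28.8 67.2] ang 1.71
```

Request:
send_rows(motion=[[0,0,-0.08,0,0,0,-1],[0,0,-0.17,0,0,0,-1],[0,0,-0.22,0,0,0,-1],[0,0,-0.238,0,0,0,-1],[0,0,-0.244,0,0,0,-1],[0,0,-0.247,0,0,0,-1],[0,0,-0.249,0,0,0,-1],[0,0,-0.249,0,0,0,-1],[0,0,-0.249,0,0,0,-1]])

```text
time_s: 24.05
ee_pos: [625.6, 111.8, 32.9]
ee_rot: [-180.0, -0.0, 1.7]
force: [0.7, 0.2, -3.5]
gripper_width: 60.1
gripper_force: 40.0
```

Request:
send_rows(motion=[[0,0,-0.001,0,0,0,-1],[0,0,-0.002,0,0,0,-1],[0,0,-0.003,0,0,0,-1],[0,0,-0.003,0,0,0,-1],[0,0,-0.003,0,0,0,-1]])

```text
time_s: 24.68
ee_pos: [625.6, 111.8, 32.9]
ee_rot: [-180.0, -0.1, 1.7]
force: [-2.8, -1.8, 7.7]
gripper_width: 59.9
gripper_force: 40.0
```

Request:
send_rows(motion=[[0,0,0,0,0,0,0.5],[0,0,0,0,0,0,0.7],[0,0,0,0,0,0,0.7],[0,0,0,0,0,0,0.7],[0,0,0.06,0,0,0,0.7],[0,0,0.16,0,0,0,0.7],[0,0,0.26,0,0,0,1],[-0.1,-0.1,0.34,0,0,0,1],[-0.2,-0.2,0.4,0,0,0,1],[-0.3,-0.3,0.4,0,0,0,1],[-0.4,-0.4,0.4,0,0,0,1],[-0.4,-0.5,0.4,0,0,0,1],[-0.4,-0.6,0.4,0,0,0,1],[-0.4,-0.7,0.4,0,0,0,1],[-0.4,-0.7,0.4,0,0,0,1]])

```text
time_s: 26.55
ee_pos: [424.9, -241.9, 230.8]
ee_rot: [179.9, -0.0, 1.4]
force: [-0.6, 0.5, 0.7]
gripper_width: 91.1
gripper_force: 0.0
```

Run:
```python
from h import *
from workcell import eyes
for n in("scene","side"):
    f=eyes.grab_frame(n); P,ok=cloud(f); print(n); blobs(P[...,:],ok&light(f['pixels'])&(P[...,0]<760)&(P[...,0]>380)&(abs(P[...,1])<450),68,92,80)
    print('covers');blobs(P,ok&light(f['pixels'])&(P[...,0]<760)&(P[...,0]>380)&(P[...,1]<-230)&(P[...,1]>-360),44,56,80)
    cv2.imwrite(f'pics/{n}9.png',f['pixels'][...,::-1])
```

```text
scene
[157 134  29  16 258] z 75.4 c [ 475.8 -402.7] sz [61.9 62.8] ang 88.58
[151 149  22   9 123] z 75.3 c [ 532.9 -402.2] sz [28.1 59.3] ang 0.41
[232 150  31  17 302] z 75.3 c [ 475.4 -188.2] sz [62.7 62.9] ang 0.92
[228 165  22  11 136] z 75.5 c [ 530.3 -190.2] sz [59. 30.] ang 89.78
[351 174  32  21 372] z 84.4 c [486.4 116.9] sz [74.4 71.5] ang 15.39
[444 187  35  39 905] z 75.1 c [476.9 328.6] sz [ 58.8 128.2] ang 87.41
[341 205  28   9  93] z 75.0 c [571.4 110.8] sz [15.4 59.6] ang 3.08
[332 212  33  23 476] z 75.2 c [619.8 112.7] sz [65.  59.7] ang 1.48
[386 216  28   8  99] z 74.8 c [570.1 210.7] sz [14.5 57.4] ang 8.38
[382 223  31  24 506] z 75.0 c [618.9 215.9] sz [62.5 59.4] ang 5.84
[441 228  29  10 110] z 74.8 c [573.2 327. ] sz [58.  17.2] ang 88.95
[329 234  28  15 223] z 75.1 c [677.7 113.4] sz [58.4 31.2] ang 88.80
[436 236  33  26 556] z 74.8 c [620.2 329. ] sz [62.9 59.4] ang 1.40
[380 247  30  13 240] z 75.3 c [676.3 222. ] sz [28.9 57.6] ang 8.88
[435 260  31  15 262] z 75.1 c [676.  329.9] sz [28.2 58.4] ang 0.37
covers
[156 177  48  34 772] z 50.3 c [ 627.1
[... 546 characters left out ...]
21  21 146] z 75.2 c [571.1 109.2] sz [13.3 61.3] ang 2.23
[168 268  22  22 224] z 74.9 c [673. 221.] sz [24.7 60.1] ang 7.71
[268 269  37  34 676] z 84.1 c [482.2 115.1] sz [70.4 74.1] ang 35.97
[178 272  43  33 705] z 74.7 c [618.6 214.8] sz [63.6 63.6] ang 6.80
[209 285  23  25 176] z 74.8 c [569.1 210. ] sz [13.1 61.5] ang 5.70
[125 301  26  25 278] z 74.7 c [674.8 328.7] sz [60.6 26.1] ang 89.75
[134 307  46  38 839] z 74.7 c [620.2 327.3] sz [61.6 61.8] ang 1.87
[164 324  27  28 211] z 74.7 c [570.3 325.8] sz [61.4 15.1] ang 89.82
[ 186  339   71   60 2165] z 74.7 c [477.3 327.4] sz [ 61.5 124.9] ang 87.34
covers
[309 159  45  30 652] z 50.3 c [ 625.1 -298.7] sz [ 67.5 127.4] ang 87.22
```

View pics/scene9.png

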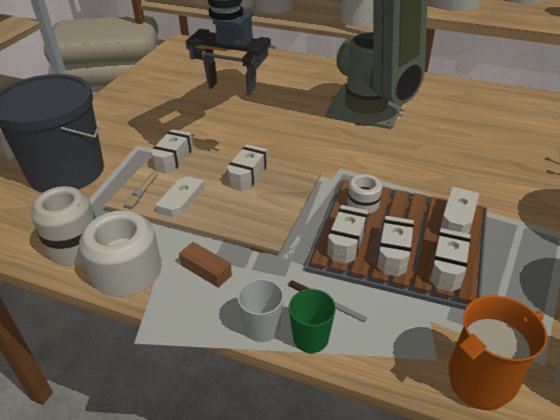

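The scene shows the closed mould at (460,208) and three strapped moulds at (347,235), (396,247) and (451,262), all flat on the slats. The round mould (365,192), cover_b, the two spare moulds and the brush are untouched, and the robot is clear.

```bash
python3 -c "
from workcell import env
print(env.job_done())"
```

```text
the job is handed in; nothing more can be done
None
```

I closed the open mould with its own cover, fully home on its keys, then brought over two strapped moulds, so four spoon moulds now stand flat on the slats with pour holes up; everything else was left in place, and the job was handed in at about 27 s with no verdict returned.

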